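# Fit the crank to the hand chopper

## Robot

A 7-joint arm with a two-finger parallel gripper is mounted at the origin on a cart in front of the work surface, level with it; the furniture and walls round the work are solid. World frame = base frame: x ahead of the robot, y to its left, z up, the work surface at z = 0. Lengths are in m, angles in rad, forces in N, time in s.
With the tool pointing down it reaches from about 0.4 to 0.875 m from the base axis. Payload 6.5 kg.
Tool frame: the origin (TCP) lies at the centre of the arm's flange, where the gripper is bolted on; the fingertips stand 166 mm ahead of it and the grasp point (between the pads) lies 147 mm ahead of it (robot.pinch_z is the distance from the TCP to the grasp point, in m); z points along the fingers, y is the line along which they close (so a half turn about z gives the same grasp; the last joint's range is limited). The gripper opens to 88 mm and grips with 3 to 60 N. Pads are 18 mm wide; open, the fingers measure 123 mm over their backs; the gripper's body (75 mm by 187 mm) begins 45 mm behind the grasp point.
Start: joints at [1.131, 0.536, -0.004, 1.538, 0.003, 1.067, -0.071], TCP at [0.237, -0.605, 0.405] pointing down, gripper open.
Joint ranges: [-2.7, 2.7], [-0.37, 2.16], [-1.27, 1.26], [0.24, 2.4], [-1.31, 4.45], [0.19, 1.91], [-2.76, 2.76]. Speed limits (rad/s): [2.39, 2.39, 3.14, 3.14, 3.14, 3.14, 3.14].

## Interface

Orientations are given as [roll, pitch, yaw] about the fixed x, y, z axes, in that order (R = Rz(yaw) Ry(pitch) Rx(roll)).
In Python, from bench import robot, jaws, kinematics, observe, viewer, sign_off gives the robot as it stands. Calls block until the motion is done:
- robot.move_to(position, orientation): joint-space move of the TCP to a pose.
- robot.movel(position, rot=None, v=0.15, guard=None): straight line of the TCP; rot=None keeps the orientation; v is the mean speed in m/s. With guard (N) it stops when the force on the tool has changed by that much, and returns True; else False.
- robot.move_j(angles): joint-space move.
- jaws.grip(opening, grasp_force=None): finger opening in m; grasp_force is the grip in N (None keeps the last); returns when the fingers have stopped.
- robot.sleep(seconds).
- kinematics.ik(position, orientation): joint angles nearest the present ones, or None.
- observe(): the state.
- viewer.snapshot(name): name is "scene" or "top" or "wrist"; returns (picture, depth): 420x560x3 uint8, red, green, blue; 420x560 float32, m along the optical axis (not along the pixel's ray), 0 where there is no reading.
- viewer.calibration(name): a dict with "vfov" (degrees; the focal length in pixels is half the picture's height over the tangent of half this angle, whatever the lens; pixels are square), "cx", "cy" (the principal point, pixels), "dist_coeffs" ([k1, k2, p1, p2, k3] as OpenCV has them; the pictures are not rectified), "view" (4x4, takes a point from world to camera coordinates). Camera axes: x right, y up, looking along -z (the intrinsics and any distortion apply to the point x, -y, -z); pixel columns grow to the right and rows downward; lengths in m; the calibration is good to about 2 mm. A picture is of the moment at which its call begins: read the wrist's pose just before it. calibration takes no time and is no camera call; for the wrist camera it gives the pose at the moment of the call.
A pose or a line that the arm cannot do raises robot.PlanningError and nothing moves.
- sign_off(): hands the job in; it is judged then, once.
The state is a dict: "time": time; "joint_pos": joint angles; "dq": joint speeds; "joint_torque": joint torques, N m; "tool_pos": TCP position; "orientation": TCP orientation; "wrist_force": force on the tool from outside, world axes, zero at the start; "torque": the same for the moment, N m; "finger_gap": finger opening in m; "grasp_force": force on a finger pad.
Only numpy, scipy, OpenCV 4.12 (cv2) and the standard library are available. Lean on these libraries where they do the work, as an engineer would, in place of code of your own. Each camera call takes 0.05 s, during which the arm holds its last target. There are 200 camera calls.

## Task

Get the hand chopper ready for making baby food: stand the feeding bottle upright on the worktop somewhere outside the circle that the crank sweeps, fit the loose crank on the toothed drive on the chopper's lid (turn it until the teeth mesh and push it fully home), then turn the crank clockwise, seen from above, by a full turn so that the blades are seen to go round. Leave the crank on, let go, and leave the other things standing as they are.

Things in the scene. Friction and masses are not known exactly. Their poses are not given: they have to be found in the camera images.
- chopper: hand-crank food chopper stuck to the worktop by its suction foot (fixed): clear round bowl, white lid; 120 mm across the foot, 115 mm the lid. Origin: centre of its underside, z up. On the lid, on the axis, is a flat round seat for the crank's hub, 48 mm across, 108 mm above the worktop; the lid falls away to 102 mm near its rim. The toothed drive stands on the seat
- drive (a joint): turning angle of the chopper's drive (star, shaft and blades), rad; grows clockwise seen from above; endless; a stiff friction of 0.12 N m keeps it where it is left; it starts between 0.3 and 0.9
- drive_seat (a point): on the drive's axis at the level of the lid's seat, turning with the drive, z up, x along one tooth. The steel star rises 15 mm above this point: core 17 mm across, six straight teeth every 60 degrees, 27 mm across the tips, each 5 mm wide, the top 3 mm narrower as a lead-in
- crank: loose crank, 0.2 kg, lying hub down. Origin: centre of the hub's underside; z up, x along the arm to the knob. Grey hub 40 mm in diameter, 34 mm high, with two gripping flats at y = +-21 mm (24 mm long, 3 to 31 mm up). Flat steel arm 15 mm wide, 26 to 32 mm above the underside; knob's axis 70 mm from the hub's. Crank and knob sweep a circle of 81 mm radius
- socket (a point): mouth of the toothed socket in the hub's underside (same place and axes as the crank): 30 mm wide, 19 mm deep; six inner teeth begin 4 mm up. They mesh when the crank's x axis lies along any tooth of the star, within about 5 degrees; sideways play 1.3 mm. Not meshed, this point rides 11 mm above the seat; fully home it is level with the seat
- knob_mid (a point): middle of the black knob on the end of the crank's arm: upright, 22 mm in diameter, spins freely on its pin; its grip runs from 42 to 66 mm above the hub's underside, its top is at 73 mm; this point is 54 mm above the hub's underside
- feeding_bottle: pale feeding bottle with a blue cap, 60 mm in diameter up to 120 mm high (collar 58 mm at 100 to 120 mm), narrower above, 157 mm high, about 0.18 kg; origin: centre of its underside, z up. At the start it stands beside the chopper, in the way of the turning crank
- flask_blue: blue drinking flask, 75 mm in diameter, 230 mm high, origin at the centre of its underside; leave standing
- flask_pink: pink drinking flask, 73 mm in diameter, 207 mm high, origin at the centre of its underside; leave standing
- beaker: translucent measuring beaker, 82 mm across, 152 mm high, origin at the centre of its underside; leave standing
- spice_jar: small spice jar, 46 mm in diameter, 99 mm high, origin at the centre of its underside; leave standing
- glass_jar: lidded glass jar, 60 mm in diameter, 80 mm high, origin at the centre of its underside; leave standing

How it is judged:
On the way, in this order (a step that is already met when the one before it is completed fails the run):
1. the feeding bottle stands upright on the worktop outside the circle the crank sweeps (horizontal distance between feeding_bottle and drive_seat above 0.11 m and height (world z) of feeding_bottle between -0.006 and 0.006 m and angle between feeding_bottle's own z axis and vertical below 0.12 rad and linear speed of feeding_bottle below 0.03 m/s), for 0.2 s.
2. the crank's hub is meshed and fully home on the lid's seat, before the turn is made (horizontal distance between crank and drive_seat below 0.004 m and z of crank in the frame of drive_seat below 0.003 m and angle between crank's own z axis and vertical below 0.08 rad and value of joint drive below 2.5 rad), for 0.2 s.
3. the crank has turned the drive clockwise by about a full turn while home (value of joint drive above 6 rad and horizontal distance between crank and drive_seat below 0.004 m and z of crank in the frame of drive_seat below 0.004 m), for 0.1 s.
At the end, for the whole second after the job is handed in: The crank's hub lies on the lid's seat (within 3 mm in height, 4 mm sideways, 0.08 rad); the drive is still and past 6.0 rad; the feeding bottle stands upright (0.12 rad) on the worktop, its axis over 110 mm from the drive's; all is let go (all of step 1 and value of joint drive above 6 rad and velocity of joint drive between -0.1 and 0.1 rad/s and horizontal distance between crank and drive_seat below 0.004 m and z of crank in the frame of drive_seat below 0.003 m and angle between crank's own z axis and vertical below 0.08 rad); the robot touches nothing.
It fails at once if the feeding bottle is knocked over (angle between feeding_bottle's own z axis and vertical above 0.7 rad).
It fails at once if another thing is pushed more than 40 mm or knocked over (distance of any of flask_blue, flask_pink, beaker, spice_jar, glass_jar from where it was at the start of the episode above 0.04 m or angle between any of flask_blue, flask_pink, beaker, spice_jar, glass_jar's own z axis and vertical above 0.6 rad).
It also fails if it takes over 72 s, if anything falls off the work surface, if the arm or the gripper's body presses on something with over 40 N, if the wrist force passes 120 N, or if a joint passes its speed limit or range.

## Working session

There is one attempt and no reset: what is moved stays moved. The work goes in short steps, each a Python script; the robot and the scene stay as the last script left them, time stands still between calls to the robot, and variables do not carry over. Pictures are saved under pics/ and viewed, at most 10 in all, crops included, and the job is handed in when it is done.

```bash
ls; mkdir -p pics; cat > h.py <<'E'
import numpy as np, cv2
from bench import robot, jaws, kinematics, observe, viewer, sign_off
def snap(n, fn=None):
    cal=viewer.calibration(n); p,d=viewer.snapshot(n)
    if fn: cv2.imwrite('pics/'+fn, cv2.cvtColor(p,cv2.COLOR_RGB2BGR))
    return p,d,cal
def K(cal,h=420):
    f=h/2/np.tan(np.radians(cal['vfov'])/2)
    return np.array([[f,0,cal['cx']],[0,f,cal['cy']],[0,0,1.]])
def ray(cal,uv):
    uv=np.asarray(uv,float).reshape(-1,1,2)
    n=cv2.undistortPoints(uv,K(cal),np.array(cal['dist_coeffs'],float)).reshape(-1,2)
    V=np.array(cal['view']); d=np.c_[n[:,0],-n[:,1],-np.ones(len(n))]
    return -V[:3,:3].T@V[:3,3], d@V[:3,:3]   # origin, dirs (depth-scaled)
def onplane(cal,uv,z):
    o,d=ray(cal,uv); return o+d*((z-o[2])/d[:,2])[:,None]
def atdepth(cal,uv,dep):
    o,d=ray(cal,uv); return o+d*np.asarray(dep).reshape(-1,1)
def cloud(cal,dep):
    v,u=np.mgrid[0:dep.shape[0],0:dep.shape[1]]
    P=atdepth(cal,np.c_[u.ravel(),v.ravel()],dep.ravel()).reshape(*dep.shape,3)
    P[dep==0]=np.nan; return P
def project(cal,P):
    V=np.array(cal['view']); c=(np.atleast_2d(P)@V[:3,:3].T+V[:3,3])*[1,-1,-1]
    return cv2.projectPoints(c.reshape(-1,1,3),np.zeros(3),np.zeros(3),K(cal),np.array(cal['dist_coeffs'],float))[0].reshape(-1,2)
E
cat > a.py <<'E'
from h import *
for n in ('scene','top'):
    p,d,c=snap(n,n+'0.png'); np.savez('pics/%s0.npz'%n,p=p,d=d,**{k:np.array(v) for k,v in c.items()})
    print(n,c['vfov'],c['cx'],c['cy'],c['dist_coeffs'],np.round(np.linalg.inv(c['view']),3).tolist())
print(observe())
E
python3 a.py
```

```text
pics
scene 52.12906422103303 286.4486391750387 216.9213481328207 [-0.09524415  0.          0.          0.          0.        ] [[-0.638, 0.329, -0.696, -0.414], [-0.77, -0.267, 0.579, 0.632], [0.005, 0.906, 0.424, 0.634], [0.0, 0.0, 0.0, 1.0]]
top 45.030732230579815 283.16296476463623 206.53621922925393 [-0.1652062  0.         0.         0.         0.       ] [[0.01, 0.99, -0.142, 0.289], [-1.0, 0.012, 0.018, -0.097], [0.02, 0.142, 0.99, 1.35], [0.0, 0.0, 0.0, 1.0]]
{'time': 0.1, 'joint_pos': array([ 1.13082158,  0.53710426, -0.00444784,  1.53873108,  0.00262073,
        1.06732747, -0.07121616]), 'dq': array([ 0.00055796, -0.00424274,  0.00134274, -0.0005402 ,  0.0005322 ,
        0.00019888, -0.00071099]), 'joint_torque': array([ 2.88635092e-03, -5.72075415e+01,  9.94378366e-01, -2.52229071e+01,
       -5.60543477e-02,  1.34617800e-02,  4.87095497e-05]), 'tool_pos': array([ 0.23723928, -0.6048512 ,  0.4039343 ]), 'orientation': array([-3.14003352e+00,  1.29088520e-04,  3.73848241e-01]), 'wrist_force': array([ 0.36460637, -0.00653316,  0.20004935]), 'torque': array([ 0.06736562,  0.02285438, -0.02929436]), 'grasp_force': 0.0, 'finger_gap': 0.08766169153261091}
```

View pics/top0.png

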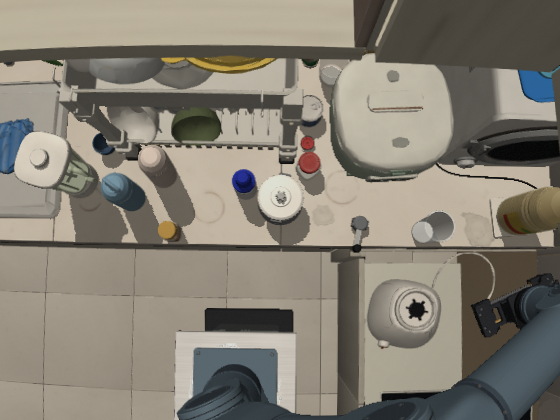

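View pics/scene0.png

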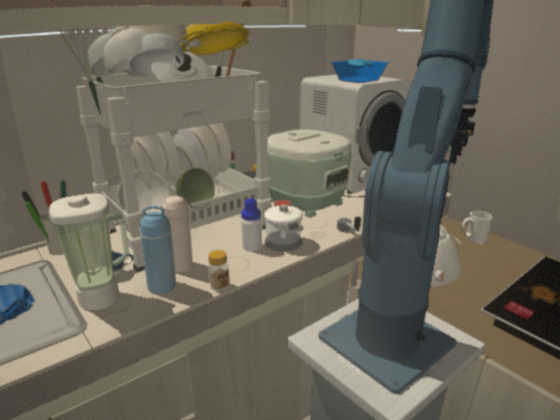

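The top view shows the chopper lid and star at about (281,198), the bottle's blue cap at (244,181), and the crank hub at about (360,225) with its knob near (357,247). The spice jar is at (168,231), the flasks at (120,190) and (153,158), and the red-lidded glass jar at (309,160). In the scene view the bottle is left of the chopper, at (251,230).

```bash
cat > b.py <<'E'
from h import *
def load(n):
    z=np.load('pics/%s0.npz'%n); return z['p'],z['d'],{k:z[k] for k in ('vfov','cx','cy','dist_coeffs','view')}
p,d,c=load('top'); P=cloud(c,d)
for nm,(u,v) in dict(lid=(281,185),star=(281,198),cap=(244,181),hub=(360,224),arm=(359,236),knob=(357,246),flaskb=(118,185),flaskp=(152,156),spice=(168,230),beaker=(422,231),jar=(309,160),red2=(308,143),rackpost=(288,155),rack=(230,145),cooker=(390,175),edge=(281,240),mark=(209,207),cupb=(200,45)).items():
    w=P[v-2:v+3,u-2:u+3].reshape(-1,3); print(nm,np.round(np.nanmedian(w,0),3), np.isnan(w).mean())
hsv=cv2.cvtColor(p,cv2.COLOR_RGB2HSV)
m=(cv2.inRange(hsv,(110,120,60),(130,255,255))>0)&(P[...,2]>.05); m[:,:225]=0;m[:,265:]=0
v,u=np.nonzero(m); print('cap mask',len(u),u.min(),u.max(),v.min(),v.max(),np.round(np.nanmedian(P[m],0),3),np.nanmax(P[m][:,2]))
# lid points
r=(P[...,2]>.095)&(P[...,2]<.115); r[:,:255]=0;r[:,306:]=0;r[:170]=0;r[225:]=0
(cx,cy),rad=cv2.minEnclosingCircle(P[r][:,:2].astype(np.float32)); print('lid',cx,cy,rad)
# bottle cloud in scene
for n,box in (('scene',(236,270,195,252)),('top',(228,262,165,200))):
    p,d,c=load(n); P=cloud(c,d); a=P[box[2]:box[3],box[0]:box[1]].reshape(-1,3); a=a[np.isfinite(a[:,0])]
    for lo,hi in ((.03,.09),(.1,.12),(.125,.16)):
        q=a[(a[:,2]>lo)&(a[:,2]<hi)]
        if len(q): print(n,lo,len(q),np.round(q.mean(0),3),np.round(q.min(0),3),np.round(q.max(0),3))
p,d,c=load('top'); cr=cv2.resize(p[190:262,320:400],None,fx=7,fy=7,interpolation=cv2.INTER_CUBIC)
cr2=cv2.resize(p[160:232,240:320],None,fx=3,fy=3,interpolation=cv2.INTER_CUBIC)
cr[:216,:240]=cr2[:, :]
cv2.imwrite('pics/crop1.png',cr[...,::-1])
E
python3 b.py
```

```text
lid [ 0.523 -0.114  0.107] 0.04
star [ 0.487 -0.114  0.122] 0.0
cap [ 0.522 -0.025  0.156] 0.0
hub [ 0.435 -0.324  0.033] 0.0
arm [ 0.403 -0.321  0.032] 0.0
knob [ 0.374 -0.309  0.073] 0.0
flaskb [0.499 0.265 0.207] 0.0
flaskp [0.569 0.188 0.208] 0.0
spice [0.406 0.165 0.101] 0.0
beaker [ 0.409 -0.467  0.114] 0.0
jar [ 0.594 -0.186  0.082] 0.0
red2 [ 0.658 -0.188  0.01 ] 0.0
rackpost [ 0.6   -0.131  0.099] 0.0
rack [0.617 0.015 0.123] 0.0
cooker [ 0.536 -0.371  0.183] 0.0
edge [ 0.393 -0.117 -0.   ] 0.0
mark [0.479 0.077 0.002] 0.0
cupb [0.622 0.013 0.671] 0.0
cap mask 355 232 254 169 191 [ 0.527 -0.021  0.125] 0.1639464504816328
lid 0.4969100058078766 -0.10566399246454239 0.06696120649576187
scene 0.03 567 [ 0.538 -0.036  0.063] [ 0.494 -0.142  0.03 ] [0.637 0.013 0.09 ]
scene 0.1 311 [ 0.563 -0.052  0.109] [ 0.495 -0.147  0.1  ] [0.631 0.012 0.12 ]
scene 0.125 201 [ 0.544 -0.02   0.14 ] [ 0.512 -0.084  0.125] [0.628 0.002 0.158]
top 0.03 94 [ 0.509 -0.027  0.061] [ 0.501 -0.051  0.031] [0.533 0.007 0.09 ]
top 0.1 135 [ 0.518 -0.033  0.112] [ 0.486 -0.065  0.1  ] [0.559 0.008 0.12 ]
top 0.125 209 [ 0.527 -0.022  0.149] [ 0.505 -0.04   0.125] [0.548 0.002 0.16 ]
```

```bash
cat > c.py <<'E'
from h import *
from b import load
for n in ('top','scene'):
    p,d,c=load(n); P=cloud(c,d).reshape(-1,3); P=P[np.isfinite(P[:,0])]
    for y0 in np.arange(-.3,.25,.1):
        q=P[(P[:,1]>y0)&(P[:,1]<y0+.1)&(P[:,0]>.5)]
        print(n,'y%.2f'%y0,[(round(z,2),len(s),round(np.percentile(s,2),3) if len(s)>5 else None) for z in (.16,.22,.28,.34,.4,.5,.6) for s in [q[(q[:,2]>z)&(q[:,2]<z+.06),0]]])
robot.move_to([0.42,-0.09,0.42],[np.pi,0,1.47])
o=observe(); p,d,c=snap('wrist','w1.png'); np.savez('pics/wrist0.npz',p=p,d=d,**{k:np.array(v) for k,v in c.items()})
print(o['time'],o['tool_pos'],o['orientation'],o['joint_pos'])
from scipy.spatial.transform import Rotation as R
T=np.eye(4);T[:3,:3]=R.from_euler('xyz',o['orientation']).as_matrix();T[:3,3]=o['tool_pos']
print(np.round(np.linalg.inv(T)@np.linalg.inv(c['view']),3),c['vfov'],c['dist_coeffs'])
E
sed -i '/^p,d,c=load/,$ s/^/    /; 0,/^    p,d,c=load/ s/^    p,d,c=load/if __name__=="__main__":\n    p,d,c=load/' b.py
python3 c.py
```

```text
top y-0.30 [(0.16, 481, np.float64(0.546)), (0.22, 2637, np.float64(0.559)), (0.28, 0, None), (0.34, 0, None), (0.4, 0, None), (0.5, 0, None), (0.6, 759, np.float64(0.619))]
top y-0.20 [(0.16, 240, np.float64(0.598)), (0.22, 83, np.float64(0.608)), (0.28, 95, np.float64(0.607)), (0.34, 534, np.float64(0.6)), (0.4, 394, np.float64(0.601)), (0.5, 0, None), (0.6, 565, np.float64(0.62))]
top y-0.10 [(0.16, 20, np.float64(0.524)), (0.22, 36, np.float64(0.655)), (0.28, 5, None), (0.34, 1220, np.float64(0.627)), (0.4, 436, np.float64(0.614)), (0.5, 0, None), (0.6, 1382, np.float64(0.601))]
top y0.00 [(0.16, 144, np.float64(0.639)), (0.22, 237, np.float64(0.656)), (0.28, 2, None), (0.34, 633, np.float64(0.629)), (0.4, 456, np.float64(0.616)), (0.5, 190, np.float64(0.639)), (0.6, 956, np.float64(0.607))]
top y0.10 [(0.16, 795, np.float64(0.535)), (0.22, 336, np.float64(0.641)), (0.28, 7, np.float64(0.651)), (0.34, 445, np.float64(0.629)), (0.4, 457, np.float64(0.615)), (0.5, 53, np.float64(0.618)), (0.6, 811, np.float64(0.62))]
top y0.20 [(0.16, 979, np.float64(0.502)), (0.22, 255, np.float64
[... 1218 characters left out ...]
np.float64(0.617)), (0.5, 1074, np.float64(0.65)), (0.6, 1000, np.float64(0.621))]
scene y0.20 [(0.16, 1522, np.float64(0.514)), (0.22, 998, np.float64(0.508)), (0.28, 866, np.float64(0.614)), (0.34, 909, np.float64(0.605)), (0.4, 1322, np.float64(0.609)), (0.5, 951, np.float64(0.645)), (0.6, 1289, np.float64(0.621))]
2.075 [ 0.42013814 -0.09113667  0.41992893] [-3.14157571e+00  5.71182229e-05  1.46758620e+00] [ 0.5822442   0.17532639 -0.52049911  2.04719832  0.10732977  0.94466317
 -0.09788313]
[[ 0.     0.953  0.302  0.079]
 [ 1.    -0.    -0.     0.   ]
 [-0.     0.302 -0.953  0.022]
 [ 0.     0.     0.     1.   ]] 61.50004648740745 [0.00228978 0.         0.         0.         0.        ]
```

View pics/w1.png

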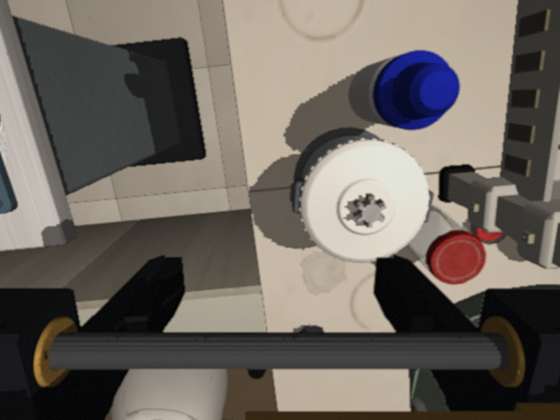

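The wrist view is clear. The bottle collar is at about (415,90) and its cap top at (437,87). The lid seat and star are at (365,208), the glass jar at (455,257), and the rack post is to the right at about (500,195). Next I'll measure the bottle and star from the top and wrist views.

```bash
cat >> h.py <<'E'
def tri(obs):  # list of (cal, uv): least-squares ray intersection
    A=np.zeros((3,3));b=np.zeros(3)
    for c,uv in obs:
        o,d=ray(c,uv); d=d[0]/np.linalg.norm(d[0]); M=np.eye(3)-np.outer(d,d); A+=M;b+=M@o
    return np.linalg.solve(A,b)
def ell(mask):  # centre of the biggest contour's ellipse
    cs,_=cv2.findContours(mask.astype(np.uint8),cv2.RETR_EXTERNAL,cv2.CHAIN_APPROX_NONE)
    k=max(cs,key=cv2.contourArea); return cv2.fitEllipse(cv2.convexHull(k))
def star(p,d,c,xy0,z=.122):
    """Star centre and tooth angle: dark/steel pixels by height above seat"""
    P=cloud(c,d); r=np.hypot(P[...,0]-xy0[0],P[...,1]-xy0[1])
    return P,r
E
cat > d.py <<'E'
from h import *
from b import load
C={}
for n,(u0,u1,v0,v1) in dict(top=(225,265,160,200),wrist=(350,480,30,150)).items():
    p,d,c=load(n); P=cloud(c,d); hsv=cv2.cvtColor(p,cv2.COLOR_RGB2HSV)
    box=np.zeros(d.shape,bool); box[v0:v1,u0:u1]=1
    blue=(cv2.inRange(hsv,(112,130,40),(130,255,255))>0)&box
    top=blue&(P[...,2]>.15); e=ell(top); C[n]=(c,e[0]); print(n,'captop',np.round(e[0],1),np.round(e[1],1),np.nanmedian(P[top],0).round(4), onplane(c,[e[0]],.157).round(4))
    col=blue&(P[...,2]>.112)&(P[...,2]<.128); print(' collar',col.sum(),np.nanmin(P[col],0).round(4),np.nanmax(P[col],0).round(4))
print('bottle tri',tri(list(C.values())).round(4))
S={}
for n,(u0,u1,v0,v1) in dict(top=(262,300,180,215),wrist=(325,400,170,245)).items():
    p,d,c=load(n); P=cloud(c,d); g=cv2.cvtColor(p,cv2.COLOR_RGB2GRAY)
    box=np.zeros(d.shape,bool); box[v0:v1,u0:u1]=1
    up=box&(P[...,2]>.115); e=ell(up); S[n]=(c,e[0]); print(n,'star',up.sum(),np.round(e[0],1),np.round(e[1],1),np.nanmedian(P[up],0).round(4),onplane(c,[e[0]],.123).round(4))
print('star tri',tri(list(S.values())).round(4))
p,d,c=load('wrist'); P=cloud(c,d); lid=(P[...,2]>.099)&(P[...,2]<.13); lid[:,:290]=0; lid[:,440:]=0; lid[:130]=0; lid[270:]=0
cs,_=cv2.findContours(lid.astype(np.uint8),cv2.RETR_EXTERNAL,cv2.CHAIN_APPROX_NONE); k=max(cs,key=cv2.contourArea)[:,0]
q=P[k[:,1],k[:,0]];print('lid edge',cv2.minEnclosingCircle(q[:,:2].astype(np.float32)),np.nanmedian(q[:,2]))
cv2.imwrite('pics/crop2.png',cv2.resize(p[160:260,310:420],None,fx=5,fy=5,interpolation=cv2.INTER_CUBIC)[...,::-1])
E
python3 d.py
```

```text
top captop [242.4 177.5] [13.4 14.1] [ 0.5306 -0.02    0.1563] [[ 0.53   -0.0206  0.157 ]]
 collar 198 [ 0.502  -0.0473  0.1127] [0.5571 0.0076 0.1278]
wrist captop [433.9  89.6] [45.5 53.4] [ 0.5302 -0.0186  0.154 ] [[ 0.5286 -0.0185  0.157 ]]
 collar 2082 [ 0.5028 -0.0468  0.1121] [0.5556 0.009  0.128 ]
bottle tri [ 0.5322 -0.0194  0.1477]
top star 66 [280.8 195.6] [10.1 10.4] [ 0.4932 -0.1131  0.1232] [[ 0.4927 -0.1138  0.123 ]]
wrist star 586 [369.5 211.4] [31.6 32.8] [ 0.4937 -0.1102  0.1208] [[ 0.4931 -0.1093  0.123 ]]
star tri [ 0.4954 -0.1139  0.1102]
lid edge ((0.4943046271800995, -0.11128158122301102), 0.054827310144901276) 0.09958277317867081
```

```bash
cat > e.py <<'E'
from h import *
r=[np.pi,0,np.pi/2]; bx,by=.5295,-.0195
jaws.grip(.078,20)
robot.move_to([bx,by,.37],r); robot.movel([bx,by,.265],r,v=.12,guard=8); print(observe()['tool_pos'])
g=jaws.grip(.03,15); o=observe(); print(g,o['finger_gap'],o['grasp_force'],o['wrist_force'])
robot.movel([bx,by,.275],r,v=.05)
robot.movel([.495,.068,.275],r,v=.12)
print(robot.movel([.495,.068,.264],r,v=.03,guard=4),observe()['tool_pos'],observe()['wrist_force'])
jaws.grip(.08); robot.movel([.495,.068,.37],r,v=.15)
# look closely at the star
robot.move_to([.475,-.165,.36],[np.pi,0,1.47])
o=observe(); p,d,c=snap('wrist','w2.png'); np.savez('pics/w20.npz',p=p,d=d,**{k:np.array(v) for k,v in c.items()})
print(o['time'],o['tool_pos'],o['joint_pos'],o['finger_gap'])
p,d,c=snap('top','top2.png'); np.savez('pics/top20.npz',p=p,d=d,**{k:np.array(v) for k,v in c.items()})
E
python3 e.py
```

```text
[ 0.52984    -0.01953592  0.26572312]
False 0.05687949938613016 14.955435119406957 [1.14533567 1.08208823 1.80701126]
True [0.49567833 0.06761647 0.26511655] [0.54724235 0.22037772 2.41387575]
8.5167 [ 0.47541811 -0.16331048  0.35984486] [ 0.6475859   0.39263304 -0.49847774  1.9411262   0.24081292  0.86621661
 -0.07468296] 0.0797168792464442
```

View pics/w2.png

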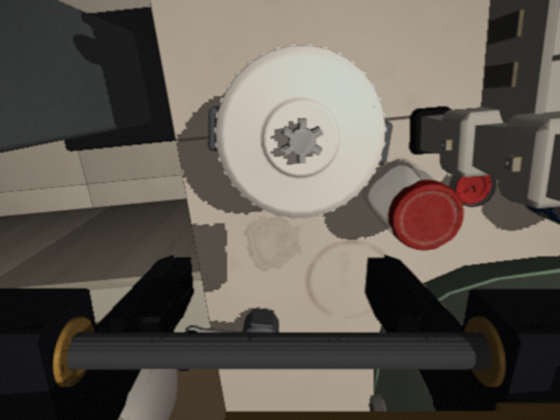

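The close-up shows the star at about (300,140) on its seat, the glass jar at (427,215), and the crank partly hidden behind the gripper at about (260,322). I'll take the star angle from this and then look at the crank.

```bash
cat > f.py <<'E'
from h import *
from b import load
p,d,c=load('top2'); P=cloud(c,d); hsv=cv2.cvtColor(p,cv2.COLOR_RGB2HSV)
b=(cv2.inRange(hsv,(112,130,40),(130,255,255))>0)&(P[...,2]>.1)&(P[...,2]<.165)&(abs(P[...,1]-.068)<.05)
print('bottle',np.nanmin(P[b],0).round(3),np.nanmax(P[b],0).round(3))
p,d,c=load('w2'); P=cloud(c,d); box=np.zeros(d.shape,bool); box[105:175,262:340]=1
up=box&(P[...,2]>.1155); e=ell(up); q=P[up]; print(up.sum(),np.median(q[:,2]).round(4),e[0],onplane(c,[e[0]],.123).round(4))
seat=box&(P[...,2]>.105)&(P[...,2]<.111);print('seat z',np.nanmedian(P[seat][:,2]))
# image star: sub-pixel from upsampled gray, cast on plane .123
vv,uu=np.nonzero(up); W=onplane(c,np.c_[uu,vv],.123)[:,:2]; ce=onplane(c,[e[0]],.123)[0,:2]
for k in range(3):
    dx=W-ce; r=np.hypot(*dx.T); a=np.arctan2(dx[:,1],dx[:,0]); m=(r>.0092)
    F=np.exp(6j*a[m]).mean(); print('centre',ce.round(4),'tooth deg',np.degrees(np.angle(F))/6,abs(F),'rmax',r.max())
    hull=cv2.convexHull(W.astype(np.float32)); ce=np.array(cv2.minEnclosingCircle(hull)[0])
robot.move_to([.41,-.375,.36],[np.pi,0,1.3])
o=observe(); p,d,c=snap('wrist','w3.png'); np.savez('pics/w30.npz',p=p,d=d,**{k:np.array(v) for k,v in c.items()})
print(o['time'],o['tool_pos'],o['joint_pos'])
E
python3 f.py; python3 - <<'E'
import cv2; p=cv2.imread('pics/w2.png'); cv2.imwrite('pics/w2c.png',cv2.resize(p[100:180,255:345],None,fx=4,fy=4,interpolation=cv2.INTER_CUBIC))
a=cv2.imread('pics/w3.png'); b=cv2.imread('pics/w2c.png'); a[:320,560-360+0:560]=a[:320,200:560]
cv2.imwrite('pics/m.png',cv2.hconcat([a[:320,:],b[:320,:240]]))
E
```

```text
bottle [0.468 0.039 0.107] [0.523 0.093 0.163]
1043 0.121 (301.4870910644531, 140.96932983398438) [[ 0.4943 -0.1109  0.123 ]]
seat z 0.10621424812772697
centre [ 0.4943 -0.1109] tooth deg 23.804334117722036 0.6954938478612721 rmax 0.013614116175622573
centre [ 0.4943 -0.1112] tooth deg 23.80999823770547 0.6955611665287829 rmax 0.013382992717188446
centre [ 0.4943 -0.1112] tooth deg 23.80999823770547 0.6955611665287829 rmax 0.013382992717188446
9.5 [ 0.41129672 -0.37292711  0.36004878] [ 0.95350357  0.46014607 -0.38547687  1.815574    0.21171647  0.90655638
  0.20548222]
```

View pics/w3.png

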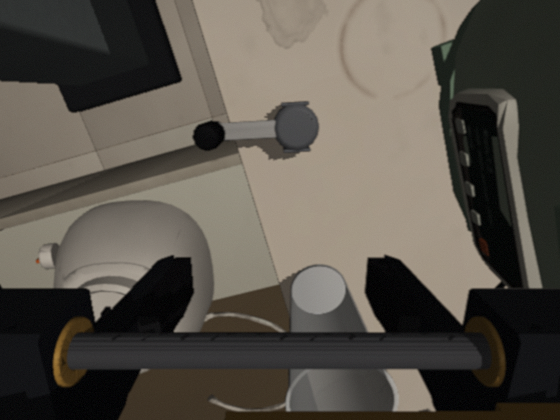

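View pics/w2c.png

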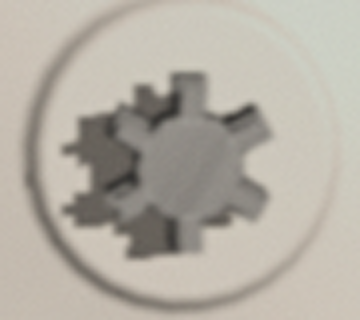

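w3 shows the crank hub at (297,127) with its flats above and below, and the knob at (208,135) over the worktop edge. The beaker rim is at about (318,290). The star crop shows a tooth pointing straight up in the image, which agrees with the computed 23.8° (mod 60).

```bash
cat > g.py <<'E'
from h import *
from b import load
O={}
for n,(hb,kb) in dict(w3=((262,325,92,160),(190,228,115,155)),top=((348,372,212,233),(346,366,236,254))).items():
    p,d,c=load(n); P=cloud(c,d)
    def sel(b,lo,hi):
        m=np.zeros(d.shape,bool); m[b[2]:b[3],b[0]:b[1]]=1; return m&(P[...,2]>lo)&(P[...,2]<hi)
    hm=sel(hb,.026,.042); km=sel(kb,.062,.085)
    if n=='w3':
        hm2=cv2.morphologyEx(hm.astype(np.uint8),cv2.MORPH_OPEN,cv2.getStructuringElement(cv2.MORPH_ELLIPSE,(27,27)))>0
    else: hm2=hm
    eh,ek=ell(hm2),ell(km); zh,zk=np.nanmedian(P[hm2][:,2]),np.nanmedian(P[km][:,2])
    H=onplane(c,[eh[0]],.034)[0];Kk=onplane(c,[ek[0]],.073)[0]; v=(Kk-H)[:2]
    O[n]=(c,eh[0],ek[0]); print(n,'hub',np.round(eh,1).tolist() if 0 else eh,zh.round(4),H.round(4),'knob',ek,zk.round(4),Kk.round(4),'len',np.hypot(*v).round(4),'yaw',np.degrees(np.arctan2(v[1],v[0])).round(2))
    if n=='w3':
        am=sel((222,280,110,150),.022,.04); q=P[am][:,:2]; q=q[(np.hypot(*(q-H[:2]).T)>.024)&(np.hypot(*(q-Kk[:2]).T)>.012)]
        vx=cv2.fitLine(q.astype(np.float32),cv2.DIST_HUBER,0,.01,.01).ravel(); print('arm',len(q),np.degrees(np.arctan2(vx[1],vx[0])),'offset of hub',np.cross(vx[:2],H[:2]-vx[2:]))
        bm=sel((280,420,255,420),.06,.17); print('beaker',np.nanpercentile(P[bm],[1,50,99],axis=0).round(3).tolist())
print('hub tri',tri([(o[0],o[1]) for o in O.values()]).round(4),'knob tri',tri([(o[0],o[2]) for o in O.values()]).round(4))
E
python3 -W ignore g.py
```

```text
w3 hub ((296.9658508300781, 124.78458404541016), (40.08041763305664, 45.78274917602539), 133.66856384277344) 0.032 [ 0.4411 -0.3219  0.034 ] knob ((206.22190856933594, 136.07997131347656), (27.914888381958008, 29.092069625854492), 128.49546813964844) 0.0701 [ 0.3731 -0.3089  0.073 ] len 0.0692 yaw 169.1
arm 722 -12.444075 offset of hub 0.0024704184697249745
beaker [[0.386, -0.533, 0.062], [0.423, -0.513, 0.108], [0.457, -0.464, 0.15]]
top hub ((359.5736389160156, 223.9375762939453), (16.497276306152344, 17.30132484436035), 39.5575065612793) 0.0341 [ 0.4347 -0.3229  0.034 ] knob ((356.60296630859375, 247.8988037109375), (7.683290481567383, 8.552138328552246), 167.30665588378906) 0.073 [ 0.3691 -0.3081  0.073 ] len 0.0672 yaw 167.23
hub tri [ 0.44   -0.3263  0.0034] knob tri [ 0.3701 -0.3098  0.0602]
```

```bash
cat >> h.py <<'E'
def starfit(p,d,c,xy0):
    P=cloud(c,d); up=(np.hypot(P[...,0]-xy0[0],P[...,1]-xy0[1])<.02)&(P[...,2]>.1155)&(P[...,2]<.13)
    vv,uu=np.nonzero(up); W=onplane(c,np.c_[uu,vv],.123)[:,:2].astype(np.float32)
    ce=np.array(cv2.minEnclosingCircle(cv2.convexHull(W))[0]); dx=W-ce; r=np.hypot(*dx.T); a=np.arctan2(dx[:,1],dx[:,0])
    return ce,np.degrees(np.angle(np.exp(6j*a[r>.0092]).mean()))/6,W.mean(0),len(W)
Rz=lambda a:np.array([[np.cos(a),-np.sin(a)],[np.sin(a),np.cos(a)]])
E
cat > i.py <<'E'
from h import *
from b import load
S=np.array([.494,-.111]); ps=-.5
t=S-.053*np.array([np.cos(ps),np.sin(ps)])
robot.move_to([*t,.37],[np.pi,0,ps]); robot.sleep(.2)
o=observe(); p,d,c=snap('wrist','w4.png'); print(o['time'],o['tool_pos'],o['orientation'][2],o['joint_pos'])
a=starfit(*load('w2'),S); b=starfit(p,d,c,S); print(a,b)
psa=1.47
M=np.block([[np.eye(2),Rz(psa)],[np.eye(2),Rz(o['orientation'][2])]])
for k in (0,2): x=np.linalg.solve(M,np.r_[a[k],b[k]]); print('star',x[:2].round(4),'cam bias in tool',x[2:].round(4))
E
python3 i.py
```

```text
11.6833 [ 0.44749551 -0.08586648  0.36994508] -0.5003979610893328 [ 0.23059774  0.26214508 -0.16153711  2.05888446  0.05678578  0.82472983
 -2.03527594]
(array([ 0.49426597, -0.11118825]), np.float64(23.8099963526342), array([ 0.49427533, -0.11098772], dtype=float32), 1043) (array([ 0.49550062, -0.11178149]), np.float64(23.787366639381748), array([ 0.4954383 , -0.11187004], dtype=float32), 945)
star [ 0.4947 -0.1119] cam bias in tool [0.0007 0.0005]
star [ 0.4946 -0.1118] cam bias in tool [0.0008 0.0004]
```

```bash
cat > j.py <<'E'
from h import *
ps=np.radians(168); r=[np.pi,0,ps]; x,y=.4412,-.3242
jaws.grip(.07)
robot.move_to([x,y,.32],r); robot.movel([x,y,.170],r,v=.12,guard=6); print('at',observe()['tool_pos'])
jaws.grip(.03,35); o=observe(); print(o['finger_gap'],o['grasp_force'],o['wrist_force'])
robot.movel([x,y,.30],r,v=.12); robot.sleep(.2)
o=observe(); p,d,c=snap('wrist','w5.png'); np.savez('pics/w50.npz',p=p,d=d,**{k:np.array(v) for k,v in c.items()})
print(o['time'],o['tool_pos'],o['orientation'],o['finger_gap'],o['wrist_force'],o['torque'])
np.save('pics/o5.npy',np.r_[o['tool_pos'],o['orientation']])
E
python3 j.py
```

```text
at [ 0.44151276 -0.32436381  0.17067592]
0.041717139900413966 34.99252731911838 [-0.10848156 -0.0071126   1.23286208]
18.25 [ 0.44108521 -0.32409927  0.29947037] [ 3.14107519e+00 -7.68556311e-04  2.93231231e+00] 0.04174566570981884 [-0.0459698  -0.13643109 -2.4432627 ] [ 0.07735639 -0.13322049  0.06660547]
```

View pics/w5.png

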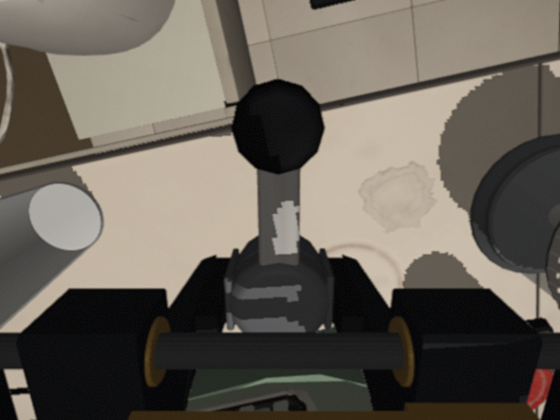

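The crank is held between the flats: the knob is at (278,126), the arm points straight up in the image, and the hub sits between the fingers at (280,290).

```bash
cat > k.py <<'E'
from h import *
from b import load
p,d,c=load('w5'); o=np.load('pics/o5.npy'); P=cloud(c,d)
m=np.zeros(d.shape,bool); m[70:185,220:340]=1; m&=(P[...,2]>.19)&(P[...,2]<.215); e=ell(m); z=np.nanmedian(P[m][:,2]); print(e,'z',z)
for zz in (.2018,z):
    k=onplane(c,[e[0]],zz)[0,:2]; print('knob in tool xy',(Rz(o[5]).T@(k-o[:2])*[1,-1]).round(4))
g=cv2.cvtColor(p,cv2.COLOR_RGB2GRAY); print('depth-based',(Rz(o[5]).T@(np.nanmedian(P[m],0)[:2]-o[:2])*[1,-1]).round(4))
E
python3 k.py
```

```text
((277.25726318359375, 126.09895324707031), (92.41082000732422, 94.8650894165039), 176.62252807617188) z 0.19963405927026842
knob in tool xy [0.0729 0.0002]
knob in tool xy [0.0728 0.0002]
depth-based [0.0728 0.0002]
```

```bash
cat > l.py <<'E'
from h import *
S=np.array([.4947,-.1118]); yaw=np.radians(143.8); ux=np.array([np.cos(yaw),np.sin(yaw)]); r=[np.pi,0,yaw]
def tcp(off,side=0): return S-ux*off+np.array([-ux[1],ux[0]])*side
robot.movel([*observe()['tool_pos'][:2],.33],v=.15)
robot.move_to([*tcp(.0015),.33],r)
done=False
for off,side in ((.0015,0),(.0027,0),(.0003,0),(.0015,.0012),(.0015,-.0012)):
    robot.movel([*tcp(off,side),.300],r,v=.1)
    hit=robot.movel([*tcp(off,side),.2785],r,v=.03,guard=8); o=observe()
    print(off,side,hit,'hub z above seat',round(o['tool_pos'][2]-.2787,4),o['wrist_force'].round(1),o['orientation'][2].round(4),round(o['time'],2))
    if o['tool_pos'][2]<.2815: done=True; break
print(done)
E
python3 l.py
```

```text
0.0015 0 False hub z above seat -0.0001 [ 0.2  0.1 -2. ] 2.5099 20.84
True
```

```bash
cat > m.py <<'E'
from h import *
o=observe(); S=np.array([.4947,-.1118]); t=o['tool_pos']
jaws.grip(.065); robot.sleep(.3); print(observe()['wrist_force'])
robot.movel([t[0],t[1],.36],v=.15)
robot.move_to([.45,-.16,.40],[np.pi,0,1.47]); robot.sleep(.2)
o=observe(); p,d,c=snap('wrist','w6.png'); P=cloud(c,d)
near=np.hypot(P[...,0]-S[0],P[...,1]-S[1])
km=(P[...,2]>.168)&(P[...,2]<.19)&(near<.095); e=ell(km); k=onplane(c,[e[0]],.181)[0]
b=Rz(o['orientation'][2])@[.0008,.0004]
print(o['time'],'knob z',np.nanmedian(P[km][:,2]),k.round(4),'rel',(k[:2]-b-S).round(4),np.hypot(*(k[:2]-b-S)),np.degrees(np.arctan2(*(k[:2]-b-S)[::-1])))
hm=(near<.019)&(P[...,2]>.125)&(P[...,2]<.16); print('hub z',np.nanmedian(P[hm],0).round(4))
# IK check of the tilted circle
for tilt in (25,):
  for sgn in (0,np.pi):
    from scipy.spatial.transform import Rotation as R
    a=np.radians(tilt); z=np.array([np.sin(a),0,-np.cos(a)]); y=np.array([0,np.cos(sgn),0]); x=np.cross(y,z); Rm=np.c_[x,y,z]
    rpy=R.from_matrix(Rm).as_euler('xyz'); print(tilt,rpy)
    for th in range(144,144-400,-40):
        w=np.r_[S+.07*np.array([np.cos(np.radians(th)),np.sin(np.radians(th))]),.164]-.147*z
        q=kinematics.ik(w,rpy); print(th,w.round(3),None if q is None else np.round(q,2))
E
python3 m.py
```

```text
[ 0.27626967 -0.06883741 -0.20510839]
23.2833 knob z 0.1782251861893287 [ 0.4388 -0.0703  0.181 ] rel [-0.0556  0.0406] 0.06883394003930517 143.81652783101762
hub z [ 0.4943 -0.1109  0.14  ]
25 [3.14159265 0.43633231 3.14159265]
144 [ 0.376 -0.071  0.297] None
104 [ 0.416 -0.044  0.297] [ 0.76  0.39 -0.87  2.34  1.29  0.31  0.37]
64 [ 0.463 -0.049  0.297] [ 0.77  0.49 -0.9   2.23  1.25  0.39  0.45]
24 [ 0.497 -0.083  0.297] [ 0.86  0.57 -0.95  2.14  1.2   0.44  0.6 ]
-16 [ 0.5   -0.131  0.297] [ 0.98  0.61 -0.98  2.1   1.16  0.45  0.76]
-56 [ 0.472 -0.17   0.297] [ 1.11  0.6  -1.01  2.13  1.11  0.42  0.88]
-96 [ 0.425 -0.181  0.297] [ 1.21  0.55 -1.02  2.22  1.08  0.36  0.94]
-136 [ 0.382 -0.16   0.297] [ 1.23  0.45 -1.01  2.33  1.09  0.27  0.9 ]
-176 [ 0.363 -0.117  0.297] None
-216 [ 0.376 -0.071  0.297] None
25 [ 3.14159265 -0.43633231  0.        ]
144 [ 0.376 -0.071  0.297] None
104 [ 0.416 -0.044  0.297] [ 0.57  0.33 -0.64  2.34  1.17  0.21 -2.69]
64 [ 0.463 -0.049  0.297] [-0.43  0.37  0.52  2.29 -1.15  0.21 -0.45]
24 [ 0.497 -0.083  0.297] [-0.2   0.4   0.35  2.19 -0.92  0.22 -0.61]
-16 [ 0.5   -0.131  0.297] [ 0.48  0.42 -0.34  2.13  0.3   0.19 -1.65]
-56 [ 0.472 -0.17   0.297] [ 0.67  0.42 -0.45  2.15  0.29  0.19 -1.54]
-96 [ 0.425 -0.181  0.297] [ 0.36  0.33 -0.01  2.26 -0.83  0.2  -0.43]
-136 [ 0.382 -0.16   0.297] [ 0.2   0.27  0.17  2.38 -1.16  0.21 -0.11]
-176 [ 0.363 -0.117  0.297] None
-216 [ 0.376 -0.071  0.297] None
```

View pics/w6.png

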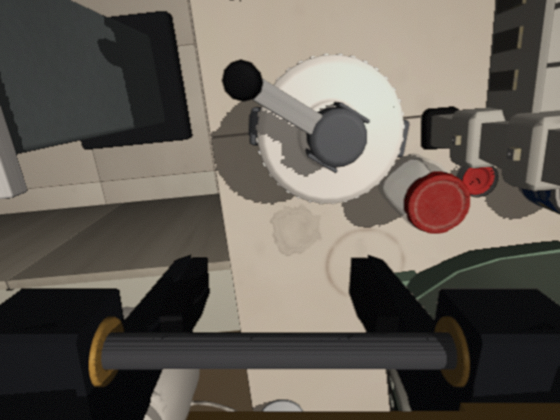

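w6 shows the crank meshed and home: the hub is at (338,135), flush on the seat, and the knob is at (242,80), at 143.8° and r≈0.069 m from the axis. Next I'll turn it by the knob, with the hand tilted back on the rack side.

```bash
cat > n.py <<'E'
from h import *
from scipy.spatial.transform import Rotation as R
S=np.array([.4947,-.1118])
def pose(th,dz=0,rad=.07,zg=.166):
    t=np.radians(th); a=np.radians(15*(1+np.cos(t))); z=np.array([np.sin(a),0,-np.cos(a)]); y=np.array([0,1.,0])
    w=np.r_[S+rad*np.array([np.cos(t),np.sin(t)]),zg+dz]-.147*z
    return w,R.from_matrix(np.c_[np.cross(y,z),y,z]).as_euler('xyz')
ths=143.8-np.linspace(0,372,32)
bad=[round(t) for t in ths if kinematics.ik(*pose(t)) is None]; print('bad',bad)
if bad: raise SystemExit
jaws.grip(.06)
robot.move_to(*pose(ths[0],.05)); w,r=pose(ths[0]); robot.movel(w,r,v=.1,guard=8)
print(observe()['tool_pos']-w,observe()['joint_pos'].round(2))
jaws.grip(.01,12); o=observe(); print(o['finger_gap'],o['grasp_force'],o['time'])
for i,t in enumerate(ths[1:]):
    w,r=pose(t); robot.movel(w,r,v=.08); o=observe(); f=o['wrist_force']
    if i%3==0 or np.linalg.norm(f)>20: print(round(t),f.round(1),round(o['finger_gap'],4),round(o['time'],1),o['joint_pos'].round(2)[[3,5,6]])
    if np.linalg.norm(f)>40: print('stop'); break
E
python3 n.py
```

```text
bad []
[0.00022288 0.00012253 0.00024669] [ 0.98  0.58 -1.14  2.13  0.74  0.84  0.96]
0.021606585834429787 12.000029209939385 26.075
132 [ 0.6 -2.3 -1.5] 0.0213 26.4 [2.14 0.8  0.92]
96 [-0.7 -0.4  0.1] 0.0212 27.2 [2.16 0.64 0.77]
60 [-2.2 -1.4 -0.3] 0.0212 27.9 [2.18 0.46 0.59]
24 [-3.   0.4 -0.1] 0.0211 28.8 [2.18 0.32 0.42]
-12 [-1.1  1.4 -1. ] 0.0211 29.8 [2.16 0.28 0.54]
-48 [ 0.6 -0.5  0.5] 0.0212 30.8 [2.12 0.41 0.89]
-84 [ 0.7 -4.2  4.1] 0.0213 31.6 [2.08 0.61 1.1 ]
-120 [-3.5 -4.4  5.6] 0.0211 32.3 [2.08 0.78 1.16]
-156 [ 0.5  0.4 -0.8] 0.0214 33.2 [2.09 0.88 1.13]
-192 [ 5.  -2.2 -3.5] 0.0214 34.2 [2.11 0.88 1.04]
-228 [ 3.1 -3.7 -3.7] 0.0215 35.1 [2.14 0.79 0.92]
```

```bash
cat > q.py <<'E'
from h import *
S=np.array([.4947,-.1118])
jaws.grip(.05); robot.sleep(.2); t=observe()['tool_pos']; robot.movel([t[0],t[1],t[2]+.09],v=.12)
robot.move_to([.45,-.16,.40],[np.pi,0,1.47]); robot.sleep(.3)
o=observe(); p,d,c=snap('wrist','w7.png'); P=cloud(c,d); near=np.hypot(P[...,0]-S[0],P[...,1]-S[1])
km=(P[...,2]>.168)&(P[...,2]<.19)&(near<.095); e=ell(km); v=onplane(c,[e[0]],.181)[0,:2]-Rz(1.47)@[.0008,.0004]-S
hm=(near<.019)&(P[...,2]>.125)&(P[...,2]<.16)
print(o['time'],o['wrist_force'].round(1),'r',np.hypot(*v),'deg',np.degrees(np.arctan2(v[1],v[0])),'hub z',np.nanmedian(P[hm],0).round(4),'knob z',np.nanmedian(P[km][:,2]))
p,d,c=snap('top','top7.png'); P=cloud(c,d); hsv=cv2.cvtColor(p,cv2.COLOR_RGB2HSV)
b=(cv2.inRange(hsv,(112,130,40),(130,255,255))>0)&(P[...,2]>.1)&(P[...,2]<.165)&(abs(P[...,1]-.068)<.05); print('bottle',b.sum(),np.nanmin(P[b],0).round(3) if b.any() else None,np.nanmax(P[b],0).round(3) if b.any() else None)
E
python3 q.py
```

```text
38.3 [-0.6  0.5 -0.3] r 0.06845393195851857 deg 132.52528750727515 hub z [ 0.4943 -0.111   0.14  ] knob z 0.17827246489681778
bottle 416 [0.467 0.038 0.108] [0.523 0.094 0.163]
```

View pics/w7.png

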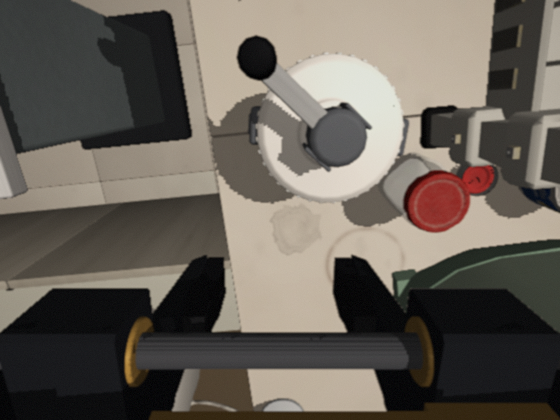

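w7 shows the crank home, with the hub at (337,135) and the knob at (257,57). It now points to 132.5°, which is 371° clockwise from the start. The gripper is clear and the bottle is standing where it was placed.

```bash
python3 -c "
from bench import sign_off
print(sign_off())"
```

```text
the job is handed in; nothing more can be done
None
```

The job is handed in; no verdict came back. By the cameras, the bottle stands about 0.18 m from the drive, the crank is fully home and turned about 371° clockwise, and the gripper is clear.

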